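# Bed a telescope tube in its V-block and hold it for clamping

## Task

We are about to clamp the spectrometer's telescope tube in its V-block. First lift the clamp bow off the V-block and hang it astride the horizontal bar, out of the way; then take the tube from its wooden rest and lay it centred lengthwise in the V, eyepiece end pointing away from the aperture plate, and press it down gently, with about 10 newtons, so that it bears on both faces of the V. Finish still holding the tube pressed down in the V: do not let go of it, and leave the prism, the spare eyepiece and the bubble level where they are.

Things in the scene. Friction and masses are not known exactly. Their poses are not given: they have to be found in the camera images.
- vblock: Fixed grey V-block, z up, V along its y. Origin: underside, below the V's middle. Base 76 (x) by 196 mm (y -66..130), 12 mm thick. Two V cheeks, y -57..-32 and 32..57 mm, 60 mm wide, 48 mm high; in the 64 mm gap between them only the base and 7 mm lugs. Right-angled V, faces at 45 degrees.
- v_axis (a point): Middle of the axis that a 32 mm tube has when it rests on both V faces: 53 mm above the table over the V-block's origin. Axes as the V-block's.
- aperture (a point): Centre of the 20 mm square opening in the black upright aperture plate (60 mm wide, 5 mm thick, 90 mm high) at the V-block's +y end, 120 mm from the V's middle, 53 mm above the table.
- strip_near: Black plastic strips (20 by 25 mm, one on each cheek) lining the V face on the V-block's -x side, nearer the robot. Fixed to it. Origin 12.7 mm to -x of the V's middle plane, 40.3 mm above the table.
- strip_far: The same strips on the V face on the V-block's +x side. Origin 12.7 mm to +x of the V's middle plane, 40.3 mm above the table.
- bow: Loose clamp bow, dark steel, an upside-down U, 0.16 kg, standing over the V-block's gap, feet loosely between lugs; lifts straight up. Origin: middle of the bridge's underside, at first 78 mm above the table; x from leg to leg, z up. Legs 66 mm long, 5 mm (x) by 22 mm (y), 46 mm clear between; bridge 56 by 22 by 6 mm; underside clear.
- paddle (a point): Centre of the flat steel thumb paddle of the bow's clamp screw, on a thin stem 30 mm above the bow's origin: 34 mm wide (bow's x), 10 mm thick (bow's y), 20 mm tall. Does not turn.
- bar: Fixed hanging bar: level steel rod 12 mm thick, 230 mm long along its y, on two posts 100 mm either side of the middle, each with a 22 mm square black clamp at the rod and a 100 mm long foot. Origin: on the table below the rod's middle; the rod's axis is 130 mm up.
- bar_top (a point): The top of the rod at its middle, 136 mm above the table.
- rest: Fixed wooden rest: board 80 (x) by 170 (y) by 6 mm, two cross bars at y = -60 and 60 mm (18 mm long in y) that carry the tube between low ridges, 29 mm above the table. Origin: middle of its underside; the tube lies along its y.
- tube: Loose telescope tube on the rest, 0.25 to 0.39 kg. Origin: on its axis, middle of the plain black body, at first 37 mm above the table; y along it towards the lens end. Body 32 mm in diameter, 160 mm long; bright lens collar, 37 mm diameter, 10 mm long at +y; bright eyepiece, 25 to 29 mm diameter, 40 mm long at -y. May roll about its axis.
- eye_end (a point): The centre of the tube's eyepiece end, on the axis, 120 mm from the tube's origin.
- prism: Bystander: three-sided glass prism, 34 mm high, standing on the table; leave alone. Origin: centre of its underside.
- eyepiece: Bystander: spare black eyepiece, 33 mm wide, 42 mm high, standing on the table; leave alone. Origin: centre of its underside.
- level: Bystander: round brass bubble level, 42 mm wide, 12 mm high, on the table; leave alone. Origin: centre of its underside.
Mind the look-alikes: they are no part of the job. Of the things like the bow, leave any that is purple or red; of the rest the smaller one is meant.

How it is judged:
By the outcome, as a careful person would: the job done as asked, in the order asked, and still so for the second after the job is handed in, while the arm keeps its last pose, push and grip.
It also fails if it takes over 67 s, if anything falls off the work surface, if the arm or the gripper's body presses on something with over 40 N, if the wrist force passes 120 N, or if a joint passes its speed limit or range.

## Robot

A 7-joint arm with a two-finger parallel gripper is mounted at the origin on the work surface. World frame = base frame: x ahead of the robot, y to its left, z up, the work surface at z = 0. Lengths are in m, angles in rad, forces in N, time in s.
With the tool pointing down it reaches from about 0.425 to 0.95 m from the base axis. Payload 4.7 kg.
Tool frame: the origin (TCP) lies between the finger pads; the fingertips stand env.tip_extent ahead of it and the grasp point (between the pads) lies 6 mm ahead of it (env.tip_extent is the distance from the TCP to the fingertips, in m); z points along the fingers, y is the direction in which the jaws open and shut (so a half turn about z gives the same grasp; the last joint's range is limited). The gripper opens to 85 mm and grips with 20 to 120 N. Pads are 22 mm wide; open, the fingers measure 114 mm over their backs; the gripper's body (76 mm by 85 mm) begins 54 mm behind the grasp point. The pads swing forward as they close: fully open they stand 13 mm farther back than shut.
Start: joints at [1.224, 0.469, -0.049, 1.532, 0.024, 1.141, -0.082], TCP at [0.211, -0.641, 0.256] pointing down, gripper open.
Joint ranges: [-2.59, 2.59], [-0.33, 1.99], [-1.39, 1.29], [0.1, 2.45], [-1.04, 4.18], [0.21, 1.99], [-2.66, 2.66]. Speed limits (rad/s): [2.57, 2.57, 3.14, 3.14, 3.14, 3.14, 3.14].

## Interface

Orientations are given as a unit quaternion [w, x, y, z].
In Python, from cell import env gives the robot as it stands. The module is installed in compiled form; this text tells all that it offers.
- The arm moves only by the tool jog_arm, never from a script. Its argument "commands" is a list of rows, each an object with "claw": the closure in counts, from 0 (fully open) to 255 (shut); "linear": the shift along the tool's x, y, z in cm, a list of three; "roll": the turn about the tool's z in rad. A call has exactly 8 rows; each row is the pose to reach, as a shift and turn from the pose measured when the call began, along the tool's axes at that moment; what a row does not reach only later rows make up. A row lasts 1/12 s, in which the tool goes at most 41.7 mm and 7.16 degrees, less where a joint would pass 70% of its speed; a pose out of reach is approached as far as the arm can. A call with a gripper value outside its range is refused whole. The fingers move at their own pace and stop on an object; "force" is the grip in N (left out, the last holds). Time passes only in rows, so rows that repeat a pose let the fingers close, or fill a call up. It gives the time, the measured TCP pose, the force and the opening at its end, in the units of the state.
- env.state(): the state, without advancing time (a new reading comes with each control period).
- env.read_camera(name): name is "scene" or "top" or "wrist"; returns the picture (384x512x3 uint8, red, green, blue); there is no depth.
- env.camera_info(name): a dict with "vfov" (degrees; the focal length in pixels is half the picture's height over the tangent of half this angle, whatever the lens; pixels are square), "cx", "cy" (the principal point, pixels), "position" and "rotation" of the camera in the world. Camera axes: x right, y down, z forward; pixel columns grow to the right and rows downward; lengths in m; the calibration is good to about 2 mm. The wrist camera is an equidistant fisheye: a pixel r from the principal point sees the ray r / f radians off the axis. A picture is of the moment at which its call begins: read the wrist's pose just before it. camera_info takes no time and is no camera call; for the wrist camera it gives the pose at the moment of the call.
- env.finish_job(): hands the job in, once; it reports no verdict.
The state is a dict: "clock": time; "joints": joint angles; "joint_vel": joint speeds; "joint_efforts": joint torques, N m; "ee_pos": TCP position; "tool_rot": TCP orientation; "contact_force": force on the tool from outside, world axes, zero at the start; "ft_torque": the same for the moment, N m; "grip_width": finger opening in m.
Only numpy, scipy, OpenCV 4.12 (cv2) and the standard library are available. Lean on these libraries where they do the work, as an engineer would, in place of code of your own. Each camera call takes 0.05 s, during which the arm holds its last target.

## Working session

There is one attempt and no reset: what is moved stays moved. The work goes in short steps, Python scripts to look and compute and a tool call to move; the robot and the scene stay as the last step left them, time stands still between calls to the robot, and variables do not carry over. Pictures are saved under pics/ and viewed, and the job is handed in when it is done.

Besides the shell and the picture viewer there is one more tool, called in YAML: its name, and indented under it one key for each argument. jog_arm: Moves the arm, as the interface text tells. Its arguments: {"type":"object","properties":{"commands":{"type":"array"},"force":{"type":"number"}},"required":["commands"]}

```bash
mkdir -p pics; ls; python3 - <<'E'
from cell import env
import cv2
print(env.state(), env.tip_extent)
for n in ["scene","top","wrist"]:
    print(n,env.camera_info(n))
    im=env.read_camera(n)
    cv2.imwrite(f"pics/{n}0.png",im[:,:,::-1])
E
```

```text
pics
{'clock': 0.0, 'joints': array([ 1.2240923 ,  0.46945008, -0.04858863,  1.53370689,  0.02411946,
        1.14101619, -0.08229112]), 'joint_vel': array([-0.00100568, -0.00112343, -0.00214922,  0.00066617, -0.00023608,
       -0.0009928 ,  0.00092058]), 'joint_efforts': array([ 2.26663456e-04, -5.10308003e+01, -4.68050467e-02, -2.37709558e+01,
        1.07285017e-02,  7.52643478e-03,  1.45504498e-05]), 'ee_pos': array([ 0.21075688, -0.64067839,  0.25525006]), 'tool_rot': array([-9.75865556e-04,  9.87397702e-01,  1.58255441e-01, -2.04592068e-04]), 'contact_force': array([ 0.42388542, -0.00823872,  0.12227876]), 'ft_torque': array([-0.00064841,  0.01168693, -0.05235103]), 'grip_width': 0.08526166818550059} 0.025
scene {'vfov': 43.0258899448878, 'cx': 254.44568771786712, 'cy': 191.7119525522912, 'position': array([ 1.52861282, -0.16873022,  0.90922481]), 'rotation': array([-0.32125691,  0.6748896 ,  0.59348552, -0.29848444])}
top {'vfov': 43.688667122080545, 'cx': 255.5621571493814, 'cy': 194.96376573148586, 'position': array([ 0.47648567, -0.06022435,  1.26858516]), 'rotation': array([ 0.03287672, -0.70028412,  0.71284727, -0.0192363 ])}
wrist {'vfov': 65.70646984690485, 'cx': 255.49582599401947, 'cy': 191.60926796060514, 'position': array([ 0.27788773, -0.61889883,  0.37309681]), 'rotation': array([ 0.1125201 ,  0.80239486, -0.5802354 , -0.0826353 ])}
```

View pics/scene0.png

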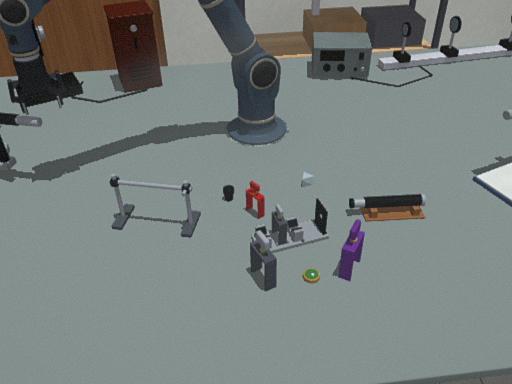

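View pics/top0.png

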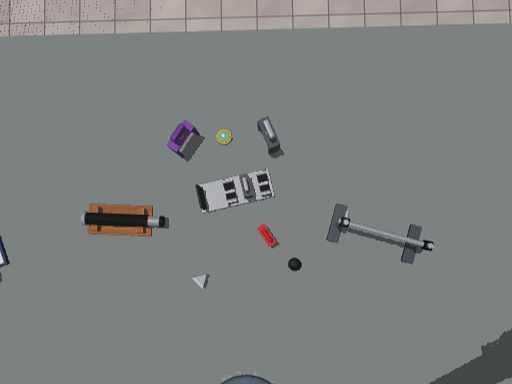

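View pics/wrist0.png

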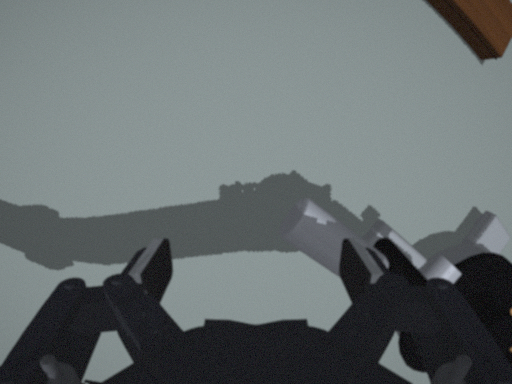

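```bash
cat > h.py <<'E'
import numpy as np, cv2
from scipy.spatial.transform import Rotation as R
def rot(q): return R.from_quat([q[1],q[2],q[3],q[0]])
CAM={"scene":dict(vfov=43.0258899448878,cx=254.44568771786712,cy=191.7119525522912,position=[1.52861282,-0.16873022,0.90922481],rotation=[-0.32125691,0.6748896,0.59348552,-0.29848444]),
"top":dict(vfov=43.688667122080545,cx=255.5621571493814,cy=194.96376573148586,position=[0.47648567,-0.06022435,1.26858516],rotation=[0.03287672,-0.70028412,0.71284727,-0.0192363])}
def f(c): return 192/np.tan(np.radians(c["vfov"]/2))
def ray(c,u,v,fish=False):
    if isinstance(c,str): c=CAM[c]
    d=np.array([(u-c["cx"])/f(c),(v-c["cy"])/f(c),1.0])
    if fish:
        r=np.hypot(d[0],d[1]); d=np.array([d[0]/r*np.sin(r),d[1]/r*np.sin(r),np.cos(r)]) if r>0 else d
    d=rot(c["rotation"]).apply(d)
    return np.array(c["position"]),d/np.linalg.norm(d)
def onz(c,u,v,z,fish=False):
    p,d=ray(c,u,v,fish); return p+d*(z-p[2])/d[2]
def proj(c,P,fish=False):
    if isinstance(c,str): c=CAM[c]
    q=rot(c["rotation"]).inv().apply(np.atleast_2d(P)-np.array(c["position"]))
    if fish:
        r=np.hypot(q[:,0],q[:,1]);t=np.arctan2(r,q[:,2]);s=t/np.maximum(r,1e-9)
        return np.c_[c["cx"]+f(c)*q[:,0]*s,c["cy"]+f(c)*q[:,1]*s]
    return np.c_[c["cx"]+f(c)*q[:,0]/q[:,2],c["cy"]+f(c)*q[:,1]/q[:,2]]
def crop(src,x0,y0,x1,y1,k,dst):
    im=cv2.imread(src)[y0:y1,x0:x1]; im=cv2.resize(im,None,fx=k,fy=k,interpolation=cv2.INTER_CUBIC); cv2.imwrite(dst,im)
E
python3 - <<'E'
from h import *
crop("pics/top0.png",185,105,300,215,5,"pics/c1.png")
crop("pics/top0.png",75,195,175,245,7,"pics/c2.png")
crop("pics/top0.png",320,195,440,270,6,"pics/c3.png")
crop("pics/scene0.png",235,190,345,295,5,"pics/c4.png")
E
```

```text
(no output)
```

View pics/c1.png

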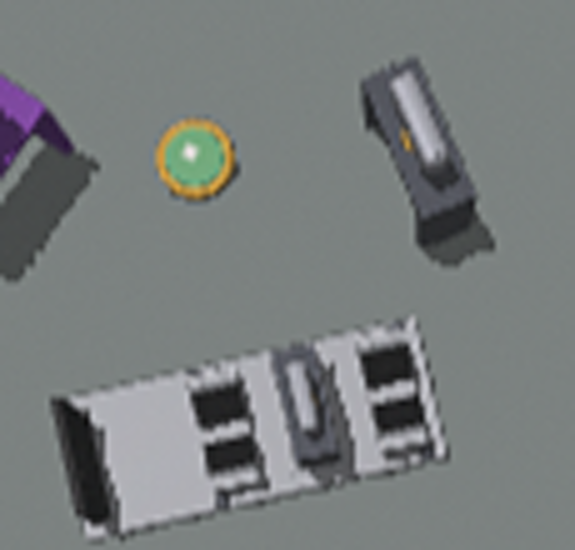

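View pics/c2.png

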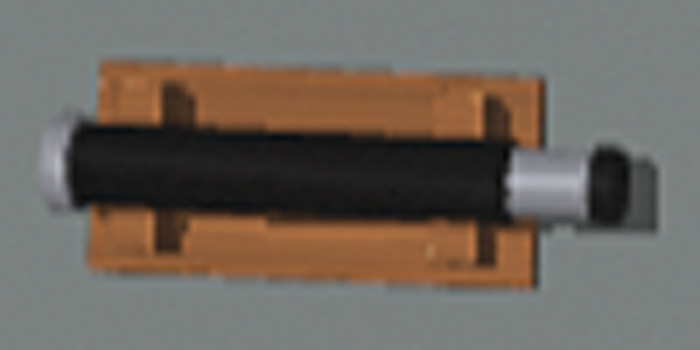

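View pics/c3.png

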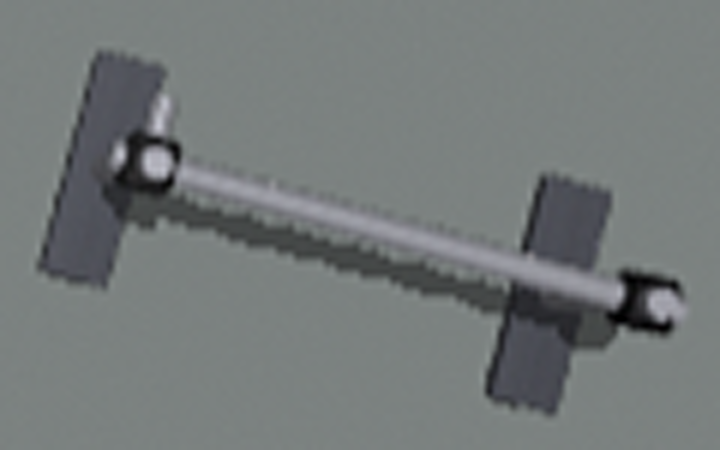

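View pics/c4.png

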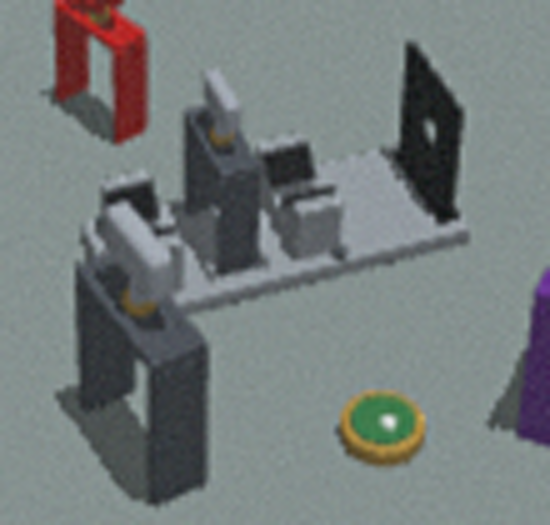

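```bash
python3 - <<'E'
from h import *
im=cv2.imread("pics/top0.png"); g=im.max(2).astype(int)
hsv=cv2.cvtColor(im,cv2.COLOR_BGR2HSV)
def comps(m,amin):
    n,l,s,c=cv2.connectedComponentsWithStats(m.astype(np.uint8)); 
    return [(s[i][:4],s[i][4],c[i],l==i) for i in range(1,n) if s[i][4]>=amin]
# strips
m=np.zeros_like(g,bool); m[165:215,190:280]=(g<50)[165:215,190:280]
for s,a,c,_ in comps(m,8): print("dark",s,a,c,onz("top",*c,0.0403)[:2])
# rest
m=(hsv[:,:,1]>110)&(hsv[:,:,0]<22)&(g>70); m[:,:70]=0;m[:,180:]=0;m[:190]=0;m[250:]=0
pts=np.argwhere(m)[:,::-1].astype(np.float32)
r=cv2.minAreaRect(pts); print("rest",r,[onz("top",*p,0.006)[:2].round(4) for p in cv2.boxPoints(r)], onz("top",*r[0],0.006))
# tube dark
m=np.zeros_like(g,bool); m[205:235,75:175]=(g<60)[205:235,75:175]
for s,a,c,k in comps(m,20): 
    p=np.argwhere(k)[:,::-1].astype(np.float32); r=cv2.minAreaRect(p)
    print("tube",s,a,c,r); b=cv2.boxPoints(r); print([onz("top",*q,0.04)[:2].round(4) for q in b])
# bright
m=np.zeros_like(g,bool); m[200:260,320:440]=(g>125)[200:260,320:440]
for s,a,c,k in comps(m,10): 
    p=np.argwhere(k)[:,::-1].astype(np.float32); r=cv2.fitLine(p,cv2.DIST_HUBER,0,.01,.01).ravel();print("bar",s,a,c,r,onz("top",*c,.134))
m=np.zeros_like(g,bool); m[200:260,320:440]=(g<45)[200:260,320:440]
for s,a,c,k in comps(m,8): print("clampdark",s,a,c,onz("top",*c,.13))
E
```

```text
dark [257 174  10   8] 57 [262.03508772 177.78947368] [ 0.6114951  -0.05473079]
dark [224 182  10   8] 57 [228.47368421 185.84210526] [0.59228789 0.03216131]
dark [197 185  10  25] 116 [201.68103448 197.48275862] [0.5634776  0.10166703]
dark [260 184  10   7] 45 [264.2        187.28888889] [ 0.58680863 -0.05985854]
dark [226 192  10   7] 46 [230.69565217 195.15217391] [0.56811327 0.02674425]
dark [245 196   8   2] 8 [248.5   196.625] [ 0.56346668 -0.0190481 ]
rest ((119.89480590820312, 219.57733154296875), (63.37580108642578, 29.42447853088379), 2.337306022644043) [array([0.4773, 0.4096]), array([0.5552, 0.407 ]), array([0.5452, 0.238 ]), array([0.4676, 0.2412])] [0.51124543 0.32382681 0.006     ]
tube [ 85 212  64  16] 748 [115.86363636 219.30080214] ((116.29339599609375, 219.2519073486328), (62.98397445678711, 13.074604034423828), 2.4895529747009277)
[array([0.4994, 0.4051]), array([0.5331, 0.404 ]), array([0.5232, 0.2406]), array([0.4896, 0.2421])]
tube [159 216   6  12] 63 [161.47619048 221.41269841] ((161.5, 221.5), (11.0, 5.0), 90.0)
[array([0.5177, 0.2123]), array([0.5175, 0.1993]), array([0.4893, 0.1994]), array([0.4895, 0.2123])]
bar [320 200 120  60] 5531 [380.67401916 228.26487073] [ 9.7384989e-01 -2.2719242e-01  3.8448148e+02  2.2732306e+02] [ 0.47652379 -0.33189693  0.134     ]
bar [344 220   5   5] 21 [345.80952381 221.85714286] [  0.7093945    0.70481163 345.80933    221.7992    ] [ 0.49298481 -0.25068217  0.134     ]
clampdark [339 217  10  10] 38 [342.76315789 222.68421053] [ 0.49121504 -0.244114    0.13      ]
clampdark [421 240  12  10] 45 [425.95555556 245.04444444] [ 0.43540346 -0.43726986  0.13      ]
```

```bash
cat >> h.py <<'E'
def tri(u1,u2):
    p,d=ray("top",*u1);q,e=ray("scene",*u2)
    A=np.c_[d,-e]; t=np.linalg.lstsq(A,q-p,rcond=None)[0]; a=p+t[0]*d;b=q+t[1]*e
    return (a+b)/2,np.linalg.norm(a-b)
E
python3 - <<'E'
from h import *
from scipy.spatial.transform import Rotation
im=cv2.imread("pics/top0.png"); g=im.max(2).astype(int)
print(g[180:200,240:256])
y0=np.array([-.0189,.0867]);y0/=np.linalg.norm(y0);x0=np.array([y0[1],-y0[0]]);c=np.array([.5897,-.0139])
def w(o,x,y,z): return np.r_[o+x*x0+y*y0,z]
for n in("top","scene"):
  print(n,"bridge top corners",proj(n,[w(c,a,b,.084) for a in(-.028,.028) for b in(-.011,.011)]).round(1).tolist(),"paddle top",proj(n,[w(c,a,0,.118) for a in(-.017,.017)]).round(1).tolist())
  print("aperture",proj(n,w(c,0,.12,.053)))
print("big bow/purple/red approx", [onz("top",*p,.09)[:2].round(3) for p in((269,136),(184,137),(266,236))])
# bar rod line
h=im.min(2); m=np.zeros_like(h);m[200:260,320:440]=(h[200:260,320:440]>135)
print([(r,np.where(m[:,r])[0].tolist()) for r in range(336,440,6)])
E
```

```text
[[126  95 102 185 183 167  86  74 103  70  88  81 183 182 179 179]
 [114  92  88 172 183 176 125  53  76  77  88  84 185 182 179 179]
 [121  97  88 164 187 178 147  59  48  97  91  86 140 181 180 179]
 [169 103  92 142 190 178 154  66  48 109  91  88  80 181 181 179]
 [187 114  91 105 189 181 164  86  51 106  77  89  83 184 181 179]
 [185 122  93  83 178 183 174 115  61  77  75  90  85 139 182 180]
 [184 135  93  85 162 185 178 143  60  49  94  92  89  81 181 181]
 [182 170 100  91 144 191 182 151  63  49 104  91  88  84 184 182]
 [181 187 115  91 117 193 182 163  77  48 104  78  90  85 140 182]
 [181 185 129  93  91 182 183 165  85  49  99  67  88  88  81 181]
 [181 185 122  90  87 141 138 121  74  51  99  86  90  87  83 183]
 [181 182 155 101  95  99  65  60  56  49  98  98  91  90  83 184]
 [181 182 186 107  94  98  81  52  49  77  99 104  83  89  86 139]
 [179 181 186 123  95  98 100  81  80  95  98 102  73  91  89  81]
 [180 180 185 125  94  97 100  98  97  97  99 103  78  91  90  84]
 [180 181 186 132  99  97 100 105  99  79  74  78  63  85  89  84]
 [181 181 184 152 102  76  7
[... 345 characters left out ...]
.7, 190.4], [243.5, 176.8]]
aperture [[200.36408828 196.89562647]]
scene bridge top corners [[270.4, 211.0], [278.3, 209.1], [278.2, 224.5], [286.3, 222.4]] paddle top [[275.9, 202.5], [280.8, 210.6]]
aperture [[319.92304015 215.1310343 ]]
big bow/purple/red approx [array([ 0.71 , -0.074]), array([0.712, 0.138]), array([ 0.462, -0.062])]
[(336, []), (342, []), (348, [212, 222]), (354, [224, 225]), (360, [225, 226, 227]), (366, [227, 228, 229]), (372, [229, 230]), (378, [230, 231, 232]), (384, [232, 233, 234]), (390, [234, 235]), (396, [235, 236, 237]), (402, [237, 238, 239]), (408, [238, 239, 240]), (414, [240, 241, 242]), (420, [242, 243, 244]), (426, []), (432, [245, 246, 247]), (438, [])]
```

```bash
cat >> h.py <<'E'
def yaw(q):
    x=rot(q).apply([1,0,0]); return np.degrees(np.arctan2(x[1],x[0]))
def go(s,P,psi=None):
    r=rot(s["tool_rot"]); d=r.inv().apply(np.array(P)-s["ee_pos"])*100
    a=yaw(s["tool_rot"]); ro=0 if psi is None else np.radians(((a-psi+180)%360)-180)
    print("at",np.round(s["ee_pos"],4),"yaw %.2f"%a,"grip %.4f"%s["grip_width"],"F",np.round(s["contact_force"],1),"t %.2f"%s["clock"]," -> linear cm",d.round(2),"roll %.3f"%ro)
E
python3 - <<'E'
from h import *
from cell import env
print(onz("top",354,224.4,.135),onz("top",420,243,.135),onz("top",384.4,233,.135), onz("top",342.8,221.4,.14),onz("top",426,244.7,.14))
go(env.state(),[.575,-.017,.25],12.3)
E
```

```text
[ 0.48666281 -0.26953379  0.135     ] [ 0.44056957 -0.42197785  0.135     ] [ 0.46529184 -0.33995797  0.135     ] [ 0.49409    -0.24267636  0.14      ] [ 0.4365603  -0.43409545  0.14      ]
at [ 0.2108 -0.6408  0.2555] yaw 18.21 grip 0.0855 F [-0.8  0.3  0. ] t 0.15  -> linear cm [ 54.09 -47.87   0.62] roll 0.103
```

jog_arm:
  commands:
    - {"claw": 0, "linear": [3, -2.6, 0], "roll": 0.1}
    - {"claw": 0, "linear": [6, -5.3, 0], "roll": 0.1}
    - {"claw": 0, "linear": [9, -8, 0], "roll": 0.1}
    - {"claw": 0, "linear": [12, -10.6, 0], "roll": 0.1}
    - {"claw": 0, "linear": [15, -13.3, 0.2], "roll": 0.1}
    - {"claw": 0, "linear": [18, -16, 0.2], "roll": 0.1}
    - {"claw": 0, "linear": [21, -18.6, 0.2], "roll": 0.1}
    - {"claw": 0, "linear": [24, -21.3, 0.2], "roll": 0.1}
  force: 60

```text
clock: 0.82
ee_pos: [0.3727, -0.3617, 0.2537]
tool_rot: [-0.001, 0.994, 0.109, -0.0]
contact_force: [0.6, -1.2, -0.2]
grip_width: 0.0856
```

```bash
python3 - <<'E'
from h import *
from cell import env
go(env.state(),[.575,-.017,.25],12.3)
E
```

```text
at [ 0.3727 -0.3617  0.2537] yaw 12.46 grip 0.0856 F [ 0.6 -1.2 -0.2] t 0.82  -> linear cm [ 27.19 -29.29   0.41] roll 0.003
```

```bash
cat >> h.py <<'E'
def wristpic(name):
    from cell import env
    import json
    ci=env.camera_info("wrist"); im=env.read_camera("wrist"); cv2.imwrite(f"pics/{name}.png",im[:,:,::-1])
    json.dump({k:np.array(v).tolist() for k,v in ci.items()},open(f"pics/{name}.json","w")); return ci
def load(name):
    import json; return json.load(open(f"pics/{name}.json"))
E
python3 - <<'E'
from h import *
wristpic("w1")
E
```

```text
(no output)
```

View pics/w1.png

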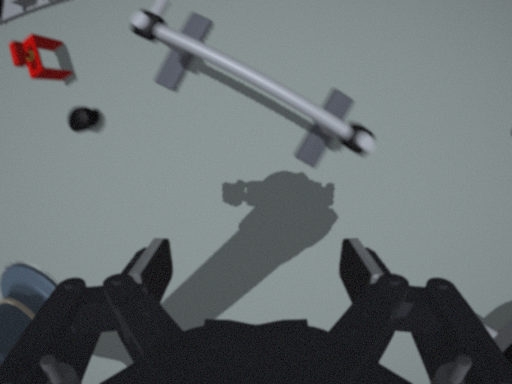

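jog_arm:
  commands:
    - {"claw": 0, "linear": [2.7, -3, 0.4], "roll": 0}
    - {"claw": 0, "linear": [5.4, -6, 0.4], "roll": 0}
    - {"claw": 0, "linear": [8.2, -9, 0.4], "roll": 0}
    - {"claw": 0, "linear": [11, -12, 0.4], "roll": 0}
    - {"claw": 0, "linear": [13.7, -15, 0.4], "roll": 0}
    - {"claw": 0, "linear": [16.5, -18, 0.4], "roll": 0}
    - {"claw": 0, "linear": [19.2, -21, 0.4], "roll": 0}
    - {"claw": 0, "linear": [22, -24, 0.4], "roll": 0}

```text
clock: 1.53
ee_pos: [0.5359, -0.0714, 0.2521]
tool_rot: [-0.003, 0.993, 0.115, 0.001]
contact_force: [1.3, -0.4, -0.2]
grip_width: 0.0855
```

```bash
python3 - <<'E'
from h import *
from cell import env
c=load("w1")
for p in((149,24),(360,139),(190,46),(230,67),(270,89),(320,117)): print(p,onz(c,*p,.133,True))
wristpic("w2")
go(env.state(),[.59,-.014,.2],12.3)
E
```

```text
(149, 24) [ 0.49635471 -0.24374431  0.133     ]
(360, 139) [ 0.43808312 -0.43631706  0.133     ]
(190, 46) [ 0.48157883 -0.2835979   0.133     ]
(230, 67) [ 0.46996284 -0.31928635  0.133     ]
(270, 89) [ 0.45919135 -0.35396907  0.133     ]
(320, 117) [ 0.44687951 -0.39822388  0.133     ]
at [ 0.5399 -0.0613  0.2527] yaw 13.86 grip 0.0854 F [3.8 7.3 1.5] t 1.58  -> linear cm [ 5.94 -3.33  5.36] roll 0.027
```

View pics/w2.png

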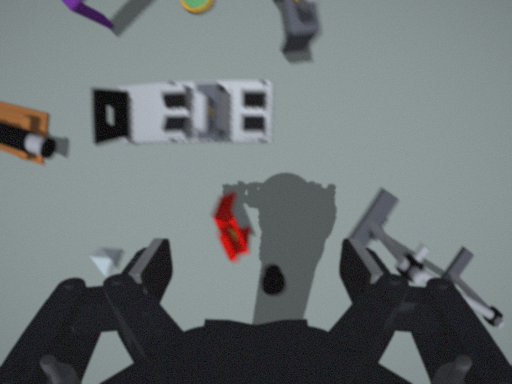

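jog_arm:
  commands:
    - {"claw": 0, "linear": [0, -3, 1], "roll": 0.03}
    - {"claw": 0, "linear": [0, -3.3, 2], "roll": 0.03}
    - {"claw": 0, "linear": [0, -3.3, 3], "roll": 0.03}
    - {"claw": 0, "linear": [0, -3.3, 4], "roll": 0.03}
    - {"claw": 0, "linear": [0, -3.3, 5], "roll": 0.03}
    - {"claw": 0, "linear": [0, -3.3, 5.3], "roll": 0.03}
    - {"claw": 0, "linear": [0, -3.3, 5.3], "roll": 0.03}
    - {"claw": 0, "linear": [0, -3.3, 5.3], "roll": 0.03}

```text
clock: 2.25
ee_pos: [0.5325, -0.0296, 0.1999]
tool_rot: [-0.006, 0.994, 0.105, 0.004]
contact_force: [-0.0, 0.0, -0.3]
grip_width: 0.0854
```

```bash
python3 - <<'E'
from h import *
from cell import env
wristpic("w3")
go(env.state(),[.59,-.014,.2],12.3)
crop("pics/w3.png",60,60,310,230,3,"pics/w3c.png")
E
```

```text
at [ 0.5327 -0.0293  0.2003] yaw 12.07 grip 0.0854 F [ 0.1  0.2 -0.6] t 2.30  -> linear cm [ 5.92 -0.29  0.1 ] roll -0.004
```

View pics/w3c.png

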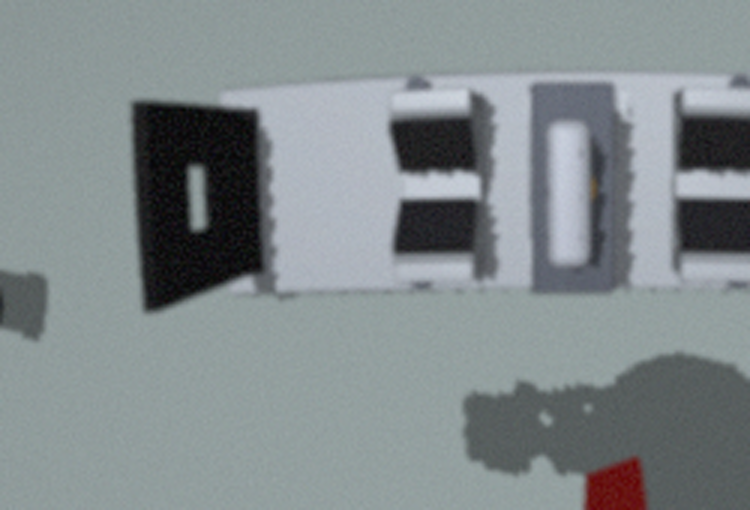

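```bash
python3 - <<'E'
from h import *
from cell import env
c=load("w3")
def w(p,z): return onz(c,p[0]/3+60,p[1]/3+60,z,True)[:2]
B=np.array([w(p,.084) for p in((531,84),(614,85),(612,291),(531,291))]);print(B.round(4),B.mean(0))
B=np.array([w(p,.118) for p in((551,123),(588,123),(588,264),(551,266))]);print(B.round(4),B.mean(0))
im=cv2.imread("pics/w3.png").max(2); m=np.zeros_like(im); m[90:160,180:330]=im[90:160,180:330]<55
n,l,s,ce=cv2.connectedComponentsWithStats(m)
S=[]
for i in range(1,n):
  if s[i][4]>100: q=onz(c,*ce[i],.0403,True)[:2];S.append(q);print(s[i],ce[i],q)
print(np.mean(S,0))
go(env.state(),[.59,-.014,.116],12.3)
E
```

```text
[[ 0.615   0.0043]
 [ 0.6192 -0.0167]
 [ 0.5659 -0.0278]
 [ 0.5613 -0.0068]] [ 0.59034747 -0.01175488]
[[ 0.6052 -0.0049]
 [ 0.6069 -0.0129]
 [ 0.5758 -0.0195]
 [ 0.5736 -0.0115]] [ 0.5903803  -0.01218425]
[191 100  27  16 391] [204.66496164 107.62915601] [0.59395355 0.03420323]
[287 100  27  16 394] [299.40609137 107.30964467] [ 0.61251102 -0.05201161]
[192 127  26  17 384] [204.9765625 135.15625  ] [0.56839442 0.02893905]
[287 127  25  17 387] [298.94315245 134.79069767] [ 0.58719506 -0.05742231]
[ 0.59051351 -0.01157291]
at [ 0.5327 -0.0293  0.2003] yaw 12.07 grip 0.0854 F [ 0.1  0.2 -0.6] t 2.30  -> linear cm [ 5.84 -0.19  8.5 ] roll -0.004
```

```bash
python3 - <<'E'
from h import *
from cell import env
go(env.state(),[.5904,-.012,.116],12.0)
E
```

```text
at [ 0.5327 -0.0293  0.2003] yaw 12.07 grip 0.0854 F [ 0.1  0.2 -0.6] t 2.30  -> linear cm [ 5.92 -0.38  8.5 ] roll 0.001
```

jog_arm:
  commands:
    - {"claw": 0, "linear": [3, -0.2, 0], "roll": 0}
    - {"claw": 0, "linear": [5.9, -0.4, 0.5], "roll": 0}
    - {"claw": 0, "linear": [5.9, -0.4, 2.5], "roll": 0}
    - {"claw": 0, "linear": [5.9, -0.4, 5], "roll": 0}
    - {"claw": 0, "linear": [5.9, -0.4, 7], "roll": 0}
    - {"claw": 0, "linear": [5.9, -0.4, 8], "roll": 0}
    - {"claw": 0, "linear": [5.9, -0.4, 8.4], "roll": 0}
    - {"claw": 0, "linear": [5.9, -0.4, 8.5], "roll": 0}

```text
clock: 2.97
ee_pos: [0.5903, -0.012, 0.116]
tool_rot: [-0.006, 0.994, 0.105, 0.004]
contact_force: [0.1, -0.0, -0.8]
grip_width: 0.0857
```

```bash
python3 - <<'E'
from h import *
from cell import env
wristpic("w4")
go(env.state(),[.5904,-.012,.116],12.0)
E
```

```text
at [ 0.5907 -0.012   0.1165] yaw 12.06 grip 0.0856 F [-0.1 -0.1  0.2] t 3.02  -> linear cm [-0.03 -0.    0.05] roll 0.001
```

View pics/w4.png

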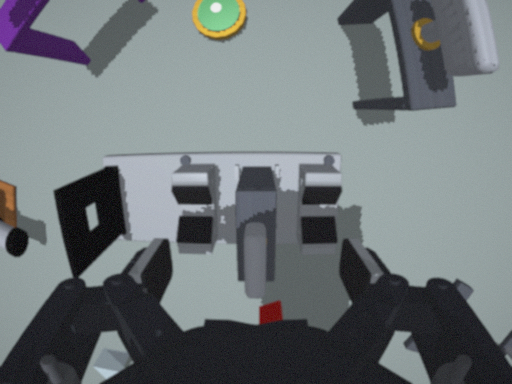

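jog_arm:
  commands:
    - {"claw": 255, "linear": [0, 0, 0], "roll": 0}
    - {"claw": 255, "linear": [0, 0, 0], "roll": 0}
    - {"claw": 255, "linear": [0, 0, 0], "roll": 0}
    - {"claw": 255, "linear": [0, 0, 0], "roll": 0}
    - {"claw": 255, "linear": [0, 0, 0], "roll": 0}
    - {"claw": 255, "linear": [0, 0, 0], "roll": 0}
    - {"claw": 255, "linear": [0, 0, 0], "roll": 0}
    - {"claw": 255, "linear": [0, 0, 0], "roll": 0}
  force: 60

```text
clock: 3.68
ee_pos: [0.5909, -0.0121, 0.1169]
tool_rot: [-0.006, 0.994, 0.105, 0.005]
contact_force: [-1.5, 0.2, 3.7]
grip_width: 0.0089
```

```bash
python3 - <<'E'
from h import *
from cell import env
go(env.state(),[.5904,-.012,.26],12.0)
E
```

```text
at [ 0.5909 -0.0121  0.1169] yaw 12.06 grip 0.0089 F [-1.5  0.2  3.7] t 3.68  -> linear cm [  0.11  -0.18 -14.31] roll 0.001
```

jog_arm:
  commands:
    - {"claw": 255, "linear": [0, 0, -0.5], "roll": 0}
    - {"claw": 255, "linear": [0, 0, -1.5], "roll": 0}
    - {"claw": 255, "linear": [0, 0, -3], "roll": 0}
    - {"claw": 255, "linear": [0, -0.1, -5], "roll": 0}
    - {"claw": 255, "linear": [0.1, -0.1, -7.5], "roll": 0}
    - {"claw": 255, "linear": [0.1, -0.1, -10], "roll": 0}
    - {"claw": 255, "linear": [0.1, -0.2, -12.5], "roll": 0}
    - {"claw": 255, "linear": [0.1, -0.2, -15], "roll": 0}

```text
clock: 4.35
ee_pos: [0.5897, -0.0116, 0.2687]
tool_rot: [-0.006, 0.994, 0.105, 0.005]
contact_force: [0.7, 0.1, -1.3]
grip_width: 0.0092
```

```bash
python3 - <<'E'
from h import *
from cell import env
wristpic("w5")
go(env.state(),[.4650,-.340,.266],-16.8)
im=env.read_camera("scene"); cv2.imwrite("pics/s5.png",im[:,:,::-1])
E
```

```text
at [ 0.5925 -0.0114  0.2744] yaw 12.07 grip 0.0090 F [ 1.1 -0.2  1.7] t 4.40  -> linear cm [-19.35  29.47   0.16] roll 0.504
```

View pics/w5.png

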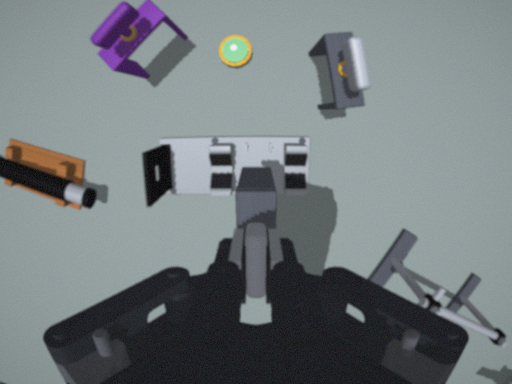

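View pics/s5.png

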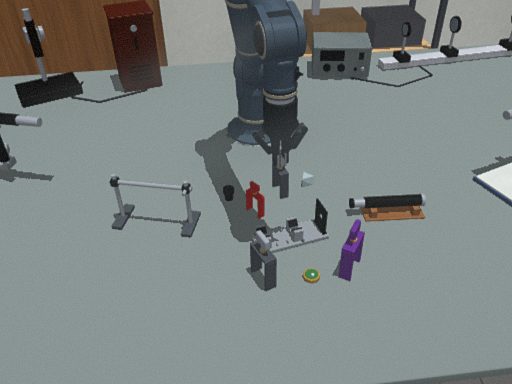

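jog_arm:
  commands:
    - {"claw": 255, "linear": [-1, 1.5, 0.1], "roll": 0.05}
    - {"claw": 255, "linear": [-2.5, 4, 0.1], "roll": 0.13}
    - {"claw": 255, "linear": [-4.5, 7, 0.1], "roll": 0.22}
    - {"claw": 255, "linear": [-6.5, 10, 0.2], "roll": 0.3}
    - {"claw": 255, "linear": [-8.5, 13, 0.2], "roll": 0.38}
    - {"claw": 255, "linear": [-10.5, 16, 0.2], "roll": 0.46}
    - {"claw": 255, "linear": [-12.5, 19, 0.2], "roll": 0.5}
    - {"claw": 255, "linear": [-14.5, 22, 0.2], "roll": 0.5}

```text
clock: 5.12
ee_pos: [0.4944, -0.2586, 0.2643]
tool_rot: [-0.008, 0.989, -0.146, 0.007]
contact_force: [1.0, -0.5, -1.7]
grip_width: 0.0088
```

```bash
python3 - <<'E'
from h import *
from cell import env
go(env.state(),[.4650,-.340,.266],-16.8)
go(env.state(),[.4650-.06*np.cos(.29),-.340+.06*np.sin(.29),.266],-16.8)
E
```

```text
at [ 0.4944 -0.2586  0.2643] yaw -16.77 grip 0.0088 F [ 1.  -0.5 -1.7] t 5.12  -> linear cm [-0.47  8.64 -0.34] roll 0.001
at [ 0.4944 -0.2586  0.2643] yaw -16.77 grip 0.0088 F [ 1.  -0.5 -1.7] t 5.12  -> linear cm [-6.47  8.65 -0.41] roll 0.001
```

jog_arm:
  commands:
    - {"claw": 255, "linear": [-1.5, 2.5, -0.4], "roll": 0}
    - {"claw": 255, "linear": [-3.5, 5, -0.4], "roll": 0}
    - {"claw": 255, "linear": [-5.5, 7.5, -0.4], "roll": 0}
    - {"claw": 255, "linear": [-6.5, 8.6, -0.4], "roll": 0}
    - {"claw": 255, "linear": [-6.5, 8.6, -0.4], "roll": 0}
    - {"claw": 255, "linear": [-6.5, 8.6, -0.4], "roll": 0}
    - {"claw": 255, "linear": [-6.5, 8.6, -0.4], "roll": 0}
    - {"claw": 255, "linear": [-6.5, 8.6, -0.4], "roll": 0}

```text
clock: 5.78
ee_pos: [0.4082, -0.3212, 0.2657]
tool_rot: [-0.009, 0.989, -0.145, 0.007]
contact_force: [0.8, 0.1, -1.1]
grip_width: 0.0089
```

```bash
python3 - <<'E'
from h import *
from cell import env
wristpic("w6")
go(env.state(),[.4650,-.340,.266],-16.8)
E
```

```text
at [ 0.4083 -0.3213  0.2657] yaw -16.64 grip 0.0089 F [-0.   1.5 -1.5] t 5.83  -> linear cm [5.97 0.17 0.03] roll 0.003
```

View pics/w6.png

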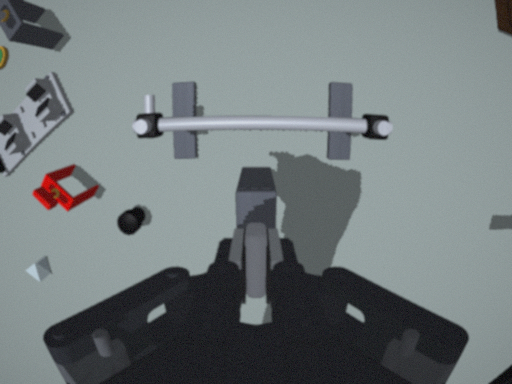

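```bash
python3 - <<'E'
from h import *
from cell import env
c=load("w6"); im=cv2.imread("pics/w6.png").min(2)
P=[]
for u in range(172,362,8):
    r=np.arange(100,150); w=np.clip(im[100:150,u].astype(float)-150,0,None)
    if w.sum()>50: v=(r*w).sum()/w.sum(); P.append(onz(c,u,v,.133,True)[:2])
P=np.array(P); k=np.polyfit(P[:,1],P[:,0],1); print(k, "ang",-np.degrees(np.arctan(k[0])),"x at -.34",np.polyval(k,-.34), np.abs(np.polyval(k,P[:,1])-P[:,0]).max())
for p in((149,125),(376,127)):print(onz(c,*p,.135,True))
bx=np.polyval(k,-.341)
go(env.state(),[bx,-.341,.266],-np.degrees(np.arctan(k[0])))
E
```

```text
[0.30010078 0.56726944] ang -16.704541822382538 x at -.34 0.4652351779714296 0.0006884531287408846
[ 0.49349437 -0.24664407  0.135     ]
[ 0.43595073 -0.43641694  0.135     ]
at [ 0.4083 -0.3213  0.2657] yaw -16.64 grip 0.0089 F [-0.   1.5 -1.5] t 5.83  -> linear cm [5.99 0.27 0.03] roll 0.001
```

jog_arm:
  commands:
    - {"claw": 255, "linear": [2, 0.1, 0], "roll": 0}
    - {"claw": 255, "linear": [4.5, 0.2, 0], "roll": 0}
    - {"claw": 255, "linear": [6, 0.3, 0], "roll": 0}
    - {"claw": 255, "linear": [6, 0.3, 0], "roll": 0}
    - {"claw": 255, "linear": [6, 0.3, 0.5], "roll": 0}
    - {"claw": 255, "linear": [6, 0.3, 2], "roll": 0}
    - {"claw": 255, "linear": [6, 0.3, 3], "roll": 0}
    - {"claw": 255, "linear": [6, 0.3, 3.5], "roll": 0}

```text
clock: 6.5
ee_pos: [0.4639, -0.3398, 0.2293]
tool_rot: [-0.009, 0.989, -0.145, 0.005]
contact_force: [-0.1, -0.2, -1.3]
grip_width: 0.0091
```

```bash
python3 - <<'E'
from h import *
from cell import env
im=env.read_camera("top"); cv2.imwrite("pics/t7.png",im[:,:,::-1])
im=env.read_camera("scene"); cv2.imwrite("pics/s7.png",im[:,:,::-1])
crop("pics/s7.png",90,130,220,250,5,"pics/s7c.png")
go(env.state(),[.4650,-.341,.178],-16.7)
E
```

```text
at [ 0.4643 -0.3401  0.23  ] yaw -16.64 grip 0.0089 F [ 0.1 -0.6 -0.9] t 6.60  -> linear cm [0.04 0.16 5.2 ] roll 0.001
```

View pics/s7c.png

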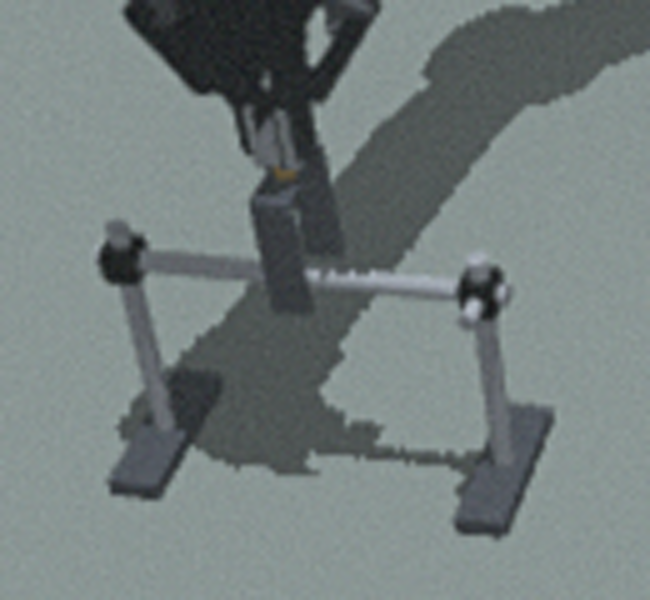

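jog_arm:
  commands:
    - {"claw": 255, "linear": [0, 0.1, 1.5], "roll": 0}
    - {"claw": 255, "linear": [0, 0.1, 3], "roll": 0}
    - {"claw": 255, "linear": [0, 0.1, 4], "roll": 0}
    - {"claw": 255, "linear": [0, 0.1, 4.6], "roll": 0}
    - {"claw": 255, "linear": [0, 0.1, 5], "roll": 0}
    - {"claw": 255, "linear": [0, 0.1, 5.2], "roll": 0}
    - {"claw": 255, "linear": [0, 0.1, 5.3], "roll": 0}
    - {"claw": 255, "linear": [0, 0.1, 5.3], "roll": 0}

```text
clock: 7.27
ee_pos: [0.465, -0.3404, 0.1774]
tool_rot: [-0.009, 0.989, -0.145, 0.006]
contact_force: [-0.0, -0.1, -2.3]
grip_width: 0.0091
```

```bash
python3 - <<'E'
from h import *
from cell import env
go(env.state(),[.4650,-.341,.175],-16.7)
E
```

```text
at [ 0.465  -0.3404  0.1774] yaw -16.64 grip 0.0091 F [-0.  -0.1 -2.3] t 7.27  -> linear cm [0.01 0.07 0.24] roll 0.001
```

jog_arm:
  commands:
    - {"claw": 255, "linear": [0, 0, 0.05], "roll": 0}
    - {"claw": 255, "linear": [0, 0, 0.1], "roll": 0}
    - {"claw": 255, "linear": [0, 0, 0.14], "roll": 0}
    - {"claw": 255, "linear": [0, 0, 0.18], "roll": 0}
    - {"claw": 255, "linear": [0, 0, 0.21], "roll": 0}
    - {"claw": 255, "linear": [0, 0, 0.24], "roll": 0}
    - {"claw": 255, "linear": [0, 0, 0.26], "roll": 0}
    - {"claw": 255, "linear": [0, 0, 0.26], "roll": 0}

```text
clock: 7.93
ee_pos: [0.4652, -0.3403, 0.175]
tool_rot: [-0.009, 0.989, -0.145, 0.006]
contact_force: [0.7, -0.0, 0.5]
grip_width: 0.0088
```

```bash
python3 - <<'E'
from h import *
from cell import env
go(env.state(),[.4650,-.341,.174],-16.7)
E
```

```text
at [ 0.4652 -0.3403  0.175 ] yaw -16.64 grip 0.0088 F [ 0.7 -0.   0.5] t 7.93  -> linear cm [0.   0.07 0.1 ] roll 0.001
```

jog_arm:
  commands:
    - {"claw": 255, "linear": [0, 0, 0.04], "roll": 0}
    - {"claw": 255, "linear": [0, 0, 0.07], "roll": 0}
    - {"claw": 255, "linear": [0, 0, 0.07], "roll": 0}
    - {"claw": 225, "linear": [0, 0, 0.05], "roll": 0}
    - {"claw": 215, "linear": [0, 0, 0.05], "roll": 0}
    - {"claw": 205, "linear": [0, 0, 0.05], "roll": 0}
    - {"claw": 195, "linear": [0, 0, 0.05], "roll": 0}
    - {"claw": 180, "linear": [0, 0, 0.05], "roll": 0}

```text
clock: 8.6
ee_pos: [0.4651, -0.3404, 0.1743]
tool_rot: [-0.009, 0.989, -0.145, 0.006]
contact_force: [-0.5, 0.5, -0.4]
grip_width: 0.0249
```

```bash
python3 - <<'E'
from h import *
from cell import env
go(env.state(),[.4650,-.341,.25],-16.7)
wristpic("w8")
im=env.read_camera("scene"); cv2.imwrite("pics/s8.png",im[:,:,::-1])
crop("pics/s8.png",90,130,220,250,5,"pics/s8c.png")
E
```

```text
at [ 0.4651 -0.3404  0.1743] yaw -16.64 grip 0.0249 F [-0.5  0.5 -0.4] t 8.60  -> linear cm [ 0.08 -0.08 -7.57] roll 0.001
```

View pics/s8c.png

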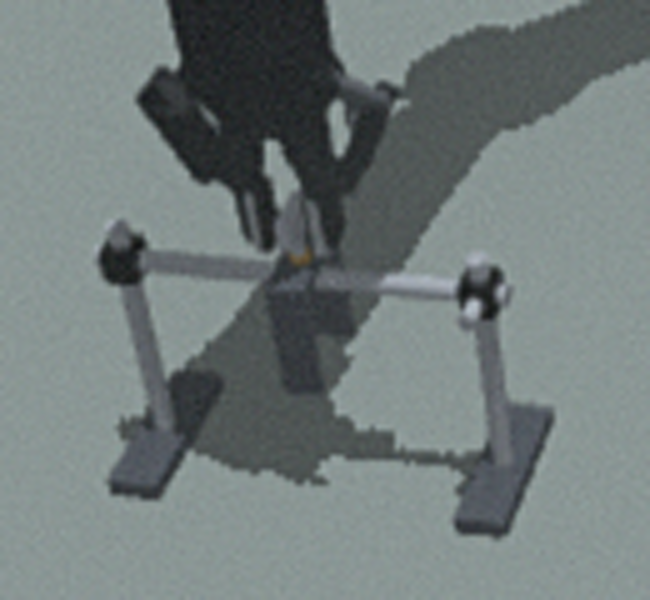

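View pics/w8.png

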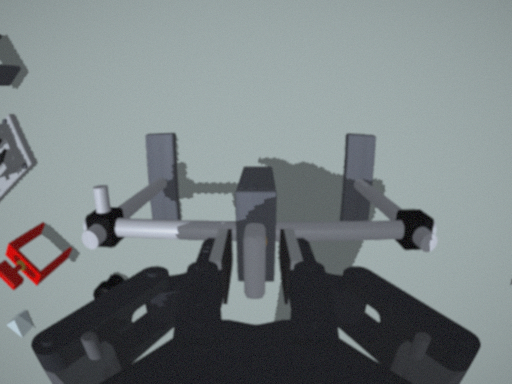

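jog_arm:
  commands:
    - {"claw": 150, "linear": [0, 0, 0], "roll": 0}
    - {"claw": 130, "linear": [0, 0, 0], "roll": 0}
    - {"claw": 120, "linear": [0, 0, -0.3], "roll": 0}
    - {"claw": 120, "linear": [0, 0, -1], "roll": 0}
    - {"claw": 120, "linear": [0, 0, -2.5], "roll": 0}
    - {"claw": 120, "linear": [0, 0, -4.5], "roll": 0}
    - {"claw": 120, "linear": [0, 0, -7], "roll": 0}
    - {"claw": 120, "linear": [0, 0, -9], "roll": 0}

```text
clock: 9.37
ee_pos: [0.4641, -0.342, 0.2666]
tool_rot: [-0.009, 0.989, -0.145, 0.007]
contact_force: [-0.2, -0.7, -0.1]
grip_width: 0.0452
```

```bash
python3 - <<'E'
from h import *
from cell import env
wristpic("w9")
im=env.read_camera("scene"); cv2.imwrite("pics/s9.png",im[:,:,::-1])
crop("pics/s9.png",90,130,220,250,5,"pics/s9c.png")
go(env.state(),[.508,.3229-.06,.22],86.5)
E
```

```text
at [ 0.4657 -0.3431  0.269 ] yaw -16.66 grip 0.0454 F [ 0.7 -1.   0.2] t 9.47  -> linear cm [-13.4  -59.18   5.66] roll -1.800
```

View pics/s9c.png

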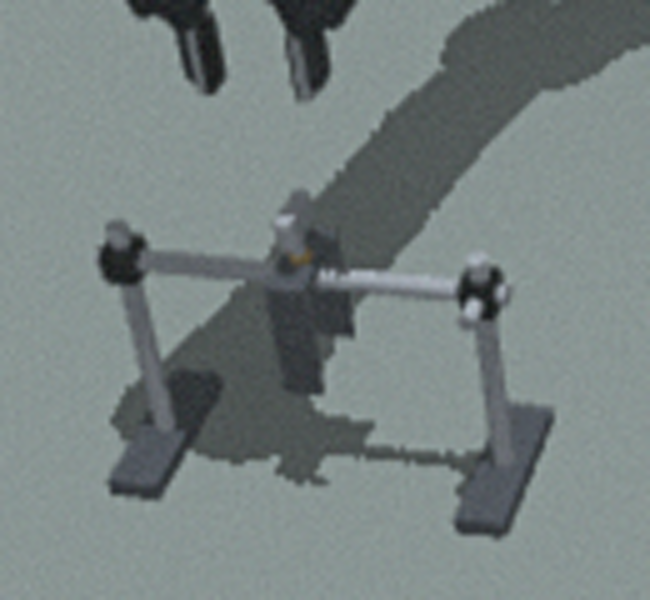

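jog_arm:
  commands:
    - {"claw": 0, "linear": [-0.5, -2, 0], "roll": -0.1}
    - {"claw": 0, "linear": [-1.3, -5.5, 0], "roll": -0.22}
    - {"claw": 0, "linear": [-2.1, -9, 0], "roll": -0.34}
    - {"claw": 0, "linear": [-2.9, -12.7, 0], "roll": -0.46}
    - {"claw": 0, "linear": [-3.7, -16.4, 0], "roll": -0.58}
    - {"claw": 0, "linear": [-4.5, -20, 0], "roll": -0.7}
    - {"claw": 0, "linear": [-5.4, -23.7, 0], "roll": -0.82}
    - {"claw": 0, "linear": [-6.2, -27.4, 0], "roll": -0.94}

```text
clock: 10.13
ee_pos: [0.4841, -0.0611, 0.2725]
tool_rot: [-0.002, 0.947, 0.322, 0.012]
contact_force: [0.8, -0.2, 0.1]
grip_width: 0.0853
```

```bash
python3 - <<'E'
from h import *
from cell import env
go(env.state(),[.508,.3229-.06,.22],86.5)
E
```

```text
at [ 0.4841 -0.0611  0.2725] yaw 37.53 grip 0.0853 F [ 0.8 -0.2  0.1] t 10.13  -> linear cm [ 21.51 -24.26   5.64] roll -0.855
```

jog_arm:
  commands:
    - {"claw": 0, "linear": [2.5, -2.9, 0.5], "roll": -0.12}
    - {"claw": 0, "linear": [5, -5.7, 1], "roll": -0.24}
    - {"claw": 0, "linear": [7.6, -8.6, 1.5], "roll": -0.36}
    - {"claw": 0, "linear": [10.3, -11.5, 2], "roll": -0.48}
    - {"claw": 0, "linear": [13, -14.5, 3], "roll": -0.6}
    - {"claw": 0, "linear": [15.7, -17.5, 4], "roll": -0.72}
    - {"claw": 0, "linear": [18.5, -20.8, 5], "roll": -0.8}
    - {"claw": 0, "linear": [21, -23.7, 5.4], "roll": -0.85}

```text
clock: 10.8
ee_pos: [0.5066, 0.2565, 0.2208]
tool_rot: [0.003, 0.729, 0.685, 0.01]
contact_force: [0.0, 0.2, 0.6]
grip_width: 0.0858
```

jog_arm:
  commands:
    - {"claw": 0, "linear": [0, 0, 0], "roll": 0}
    - {"claw": 0, "linear": [0, 0, 0], "roll": 0}
    - {"claw": 0, "linear": [0, 0, 0], "roll": 0}
    - {"claw": 0, "linear": [0, 0, 0], "roll": 0}
    - {"claw": 0, "linear": [0, 0, 0], "roll": 0}
    - {"claw": 0, "linear": [0, 0, 0], "roll": 0}
    - {"claw": 0, "linear": [0, 0, 0], "roll": 0}
    - {"claw": 0, "linear": [0, 0, 0], "roll": 0}

```text
clock: 11.47
ee_pos: [0.5068, 0.2557, 0.2211]
tool_rot: [0.003, 0.729, 0.684, 0.01]
contact_force: [0.3, 0.4, -0.1]
grip_width: 0.086
```

```bash
python3 - <<'E'
from h import *
from cell import env
wristpic("w10")
go(env.state(),[.5113,.3229,.15],86.5)
E
```

```text
at [0.5068 0.2559 0.2211] yaw 86.36 grip 0.0853 F [ 0.1 -0.3  0.4] t 11.52  -> linear cm [ 6.64 -0.11  7.17] roll -0.003
```

View pics/w10.png

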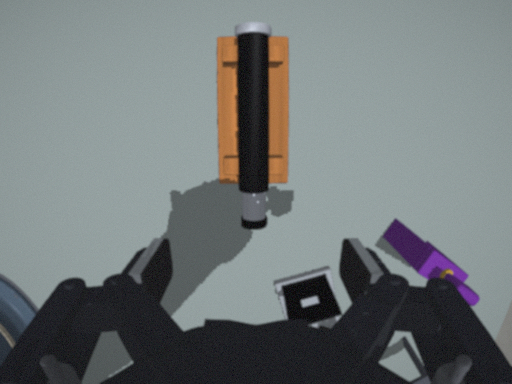

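```bash
python3 - <<'E'
from h import *
from cell import env
c=load("w10"); im=cv2.imread("pics/w10.png").max(2).astype(int); print(c["position"])
P=[]
for v in range(50,182,6):
    cols=np.where(im[v,225:285]<60)[0]+225
    # largest run containing 253
    L=253
    while im[v,L-1]<60:L-=1
    Rr=253
    while im[v,Rr+1]<60:Rr+=1
    P.append(np.r_[onz(c,(L+Rr)/2,v,.037,True)[:2],Rr-L+1])
P=np.array(P); k=np.polyfit(P[:,1],P[:,0],1); print(k,-np.degrees(np.arctan(k[0])),np.abs(np.polyval(k,P[:,1])-P[:,0]).max(),P[:,2])
print(im[26:44,253],im[182:236,254])
a=onz(c,253,34.5,.053,True);b=onz(c,254,191,.053,True);print(a,b,(a+b)/2,np.linalg.norm(a-b))
E
```

```text
[0.5092151084973855, 0.3248777051082816, 0.33954314481122605]
[0.06104845 0.49251215] -3.493483024197516 0.00045545391186130324 [30. 29. 31. 30. 30. 30. 30. 30. 30. 30. 30. 30. 30. 29. 30. 29. 29. 29.
 29. 29. 29. 29.]
[209 214 216 216 204 157  94  52  42  39  37  44  36  36  39  35  40  41] [ 18  27  29  31  26  23  32  29  30  30  52 109 160 169 141 121 118 115
 116 113 113 108 113 114 111 115 113 115 114 115 115 117 115 113 116 115
 111 109  89  63  29  15  23  25  15  24  46 100 147 161 163 162 162 163]
[0.51726354 0.40032225 0.053     ] [0.50833057 0.24615215 0.053     ] [0.51279705 0.3232372  0.053     ] 0.15442868234398496
```

```bash
python3 - <<'E'
from h import *
from cell import env
go(env.state(),[.5123,.3235,.06],86.5)
E
```

```text
at [0.5068 0.2559 0.2211] yaw 86.36 grip 0.0853 F [ 0.1 -0.3  0.4] t 11.52  -> linear cm [ 6.61 -0.18 16.18] roll -0.003
```

jog_arm:
  commands:
    - {"claw": 0, "linear": [3, -0.1, 0], "roll": 0}
    - {"claw": 0, "linear": [6.4, -0.2, 0], "roll": 0}
    - {"claw": 0, "linear": [6.6, -0.2, 2.5], "roll": 0}
    - {"claw": 0, "linear": [6.6, -0.2, 6], "roll": 0}
    - {"claw": 0, "linear": [6.6, -0.2, 9.5], "roll": 0}
    - {"claw": 0, "linear": [6.6, -0.2, 12.5], "roll": 0}
    - {"claw": 0, "linear": [6.6, -0.2, 14.5], "roll": 0}
    - {"claw": 0, "linear": [6.6, -0.2, 15.7], "roll": 0}

```text
clock: 12.18
ee_pos: [0.5109, 0.3222, 0.0619]
tool_rot: [0.003, 0.729, 0.684, 0.008]
contact_force: [0.3, -0.7, 0.2]
grip_width: 0.0857
```

```bash
python3 - <<'E'
from h import *
from cell import env
go(env.state(),[.5123,.3235,.044],86.5)
wristpic("w11")
E
```

```text
at [0.5109 0.3222 0.0619] yaw 86.35 grip 0.0857 F [ 0.3 -0.7  0.2] t 12.18  -> linear cm [0.13 0.1  1.79] roll -0.003
```

View pics/w11.png

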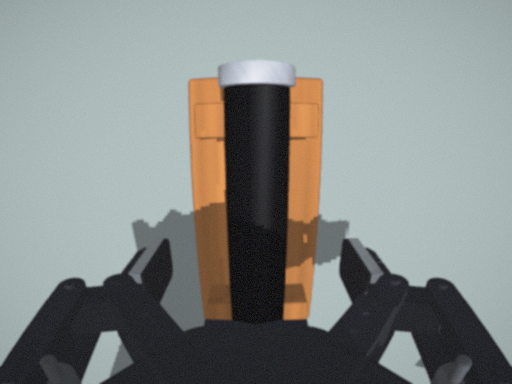

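jog_arm:
  commands:
    - {"claw": 0, "linear": [0.1, 0.1, 0.8], "roll": 0}
    - {"claw": 0, "linear": [0.1, 0.1, 1.4], "roll": 0}
    - {"claw": 0, "linear": [0.1, 0.1, 1.7], "roll": 0}
    - {"claw": 0, "linear": [0.1, 0.1, 1.8], "roll": 0}
    - {"claw": 100, "linear": [0.1, 0.1, 1.8], "roll": 0}
    - {"claw": 140, "linear": [0.1, 0.1, 1.8], "roll": 0}
    - {"claw": 255, "linear": [0.1, 0.1, 1.8], "roll": 0}
    - {"claw": 255, "linear": [0.1, 0.1, 1.8], "roll": 0}
  force: 40

```text
clock: 12.9
ee_pos: [0.5121, 0.3231, 0.0434]
tool_rot: [0.003, 0.729, 0.684, 0.008]
contact_force: [-0.1, -1.0, 0.4]
grip_width: 0.0385
```

jog_arm:
  commands:
    - {"claw": 255, "linear": [0, 0, 0], "roll": 0}
    - {"claw": 255, "linear": [0, 0, 0], "roll": 0}
    - {"claw": 255, "linear": [0, 0, 0], "roll": 0}
    - {"claw": 255, "linear": [0, 0, 0], "roll": 0}
    - {"claw": 255, "linear": [0, 0, 0], "roll": 0}
    - {"claw": 255, "linear": [0, 0, 0], "roll": 0}
    - {"claw": 255, "linear": [0, 0, 0], "roll": 0}
    - {"claw": 255, "linear": [0, 0, 0], "roll": 0}
  force: 70

```text
clock: 13.57
ee_pos: [0.5122, 0.3233, 0.0438]
tool_rot: [0.003, 0.729, 0.684, 0.008]
contact_force: [-1.1, 0.4, 5.6]
grip_width: 0.0301
```

```bash
python3 - <<'E'
from h import *
from cell import env
go(env.state(),[.5123,.3235,.2],86.5)
print(env.state()["ft_torque"])
wristpic("w12")
E
```

```text
at [0.5122 0.3233 0.0438] yaw 86.35 grip 0.0301 F [-1.1  0.4  5.6] t 13.57  -> linear cm [  0.15   0.25 -15.62] roll -0.003
[-0.14784594  0.19476743  0.02761779]
```

View pics/w12.png

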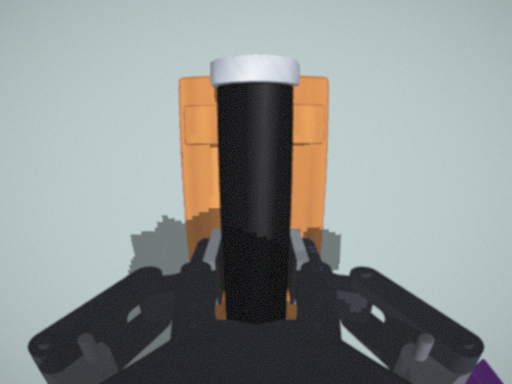

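jog_arm:
  commands:
    - {"claw": 255, "linear": [0, 0, -0.5], "roll": 0}
    - {"claw": 255, "linear": [0, 0, -1.5], "roll": 0}
    - {"claw": 255, "linear": [0, 0, -3], "roll": 0}
    - {"claw": 255, "linear": [0, 0.1, -5], "roll": 0}
    - {"claw": 255, "linear": [0.1, 0.1, -7], "roll": 0}
    - {"claw": 255, "linear": [0.1, 0.2, -9.5], "roll": 0}
    - {"claw": 255, "linear": [0.1, 0.2, -12], "roll": 0}
    - {"claw": 255, "linear": [0.1, 0.2, -14], "roll": 0}

```text
clock: 14.28
ee_pos: [0.5119, 0.3231, 0.1855]
tool_rot: [0.003, 0.729, 0.684, 0.008]
contact_force: [0.7, 0.8, -4.3]
grip_width: 0.0297
```

```bash
python3 - <<'E'
from h import *
from cell import env
s=env.state();go(s,[.5905,-.0116,.2],102.2)
print(s["ft_torque"])
wristpic("w13")
im=env.read_camera("scene"); cv2.imwrite("pics/s13.png",im[:,:,::-1])
crop("pics/s13.png",300,100,450,230,5,"pics/s13c.png")
E
```

```text
at [0.5119 0.3231 0.1855] yaw 86.36 grip 0.0297 F [ 0.7  0.8 -4.3] t 14.28  -> linear cm [-32.89  10.    -1.56] roll -0.276
[0.11152766 0.00697454 0.00872467]
```

View pics/s13c.png

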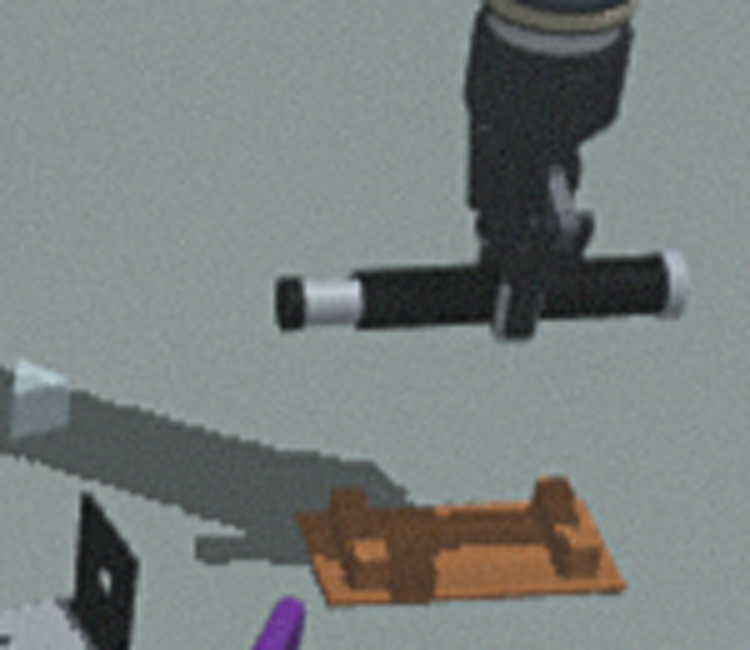

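View pics/w13.png

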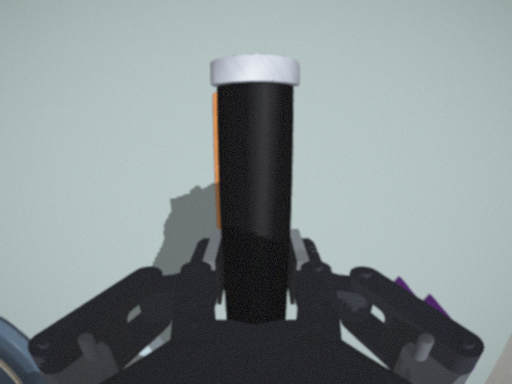

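jog_arm:
  commands:
    - {"claw": 255, "linear": [-1.5, 0.5, -0.8], "roll": -0.03}
    - {"claw": 255, "linear": [-4, 1.3, -1.5], "roll": -0.08}
    - {"claw": 255, "linear": [-7, 2.2, -1.5], "roll": -0.13}
    - {"claw": 255, "linear": [-10, 3.1, -1.5], "roll": -0.18}
    - {"claw": 255, "linear": [-13, 4, -1.5], "roll": -0.22}
    - {"claw": 255, "linear": [-16, 4.9, -1.5], "roll": -0.25}
    - {"claw": 255, "linear": [-19, 5.8, -1.5], "roll": -0.27}
    - {"claw": 255, "linear": [-22, 6.7, -1.5], "roll": -0.276}

```text
clock: 15.05
ee_pos: [0.5648, 0.0986, 0.1992]
tool_rot: [0.004, 0.628, 0.778, 0.01]
contact_force: [1.4, -0.3, -3.4]
grip_width: 0.0299
```

```bash
python3 - <<'E'
from h import *
from cell import env
s=env.state();go(s,[.5905,-.0116,.16],102.2)
E
```

```text
at [0.5648 0.0986 0.1992] yaw 102.21 grip 0.0299 F [ 1.4 -0.3 -3.4] t 15.05  -> linear cm [-11.33   0.1    3.85] roll 0.000
```

jog_arm:
  commands:
    - {"claw": 255, "linear": [-3, 0, 0], "roll": 0}
    - {"claw": 255, "linear": [-6, 0, 0], "roll": 0}
    - {"claw": 255, "linear": [-9, 0.1, 0.5], "roll": 0}
    - {"claw": 255, "linear": [-11, 0.1, 1.5], "roll": 0}
    - {"claw": 255, "linear": [-11.3, 0.1, 2.5], "roll": 0}
    - {"claw": 255, "linear": [-11.3, 0.1, 3.8], "roll": 0}
    - {"claw": 255, "linear": [-11.3, 0.1, 3.8], "roll": 0}
    - {"claw": 255, "linear": [-11.3, 0.1, 3.8], "roll": 0}

```text
clock: 15.72
ee_pos: [0.589, -0.0095, 0.1589]
tool_rot: [0.002, 0.627, 0.779, 0.009]
contact_force: [-0.4, 0.5, -3.0]
grip_width: 0.0297
```

```bash
python3 - <<'E'
from h import *
from cell import env
wristpic("w14"); im=env.read_camera("top"); cv2.imwrite("pics/t14.png",im[:,:,::-1])
im=env.read_camera("scene"); cv2.imwrite("pics/s14.png",im[:,:,::-1])
crop("pics/s14.png",220,130,350,290,4,"pics/s14c.png")
s=env.state();go(s,[.5905,-.0116,.09],102.2)
E
```

```text
at [ 0.5906 -0.0095  0.1611] yaw 102.36 grip 0.0300 F [-0.1 -0.6 -3.4] t 15.87  -> linear cm [-0.25 -0.2   7.1 ] roll 0.003
```

View pics/s14c.png

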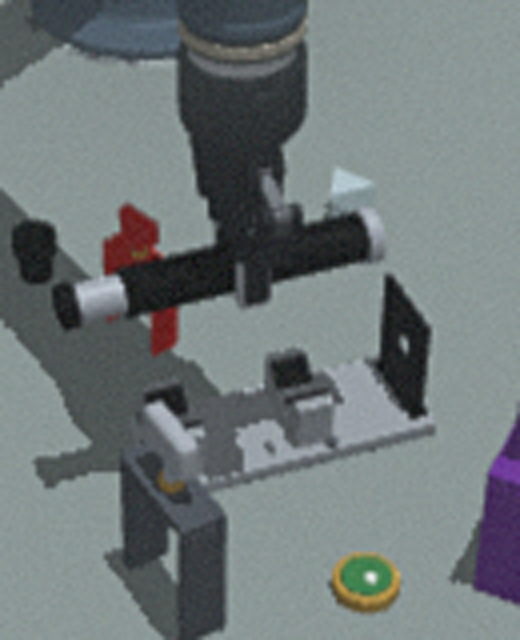

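View pics/w14.png

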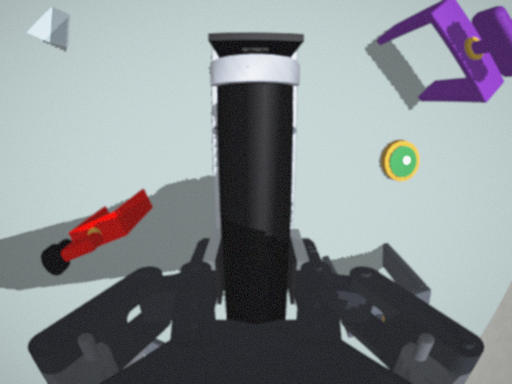

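jog_arm:
  commands:
    - {"claw": 255, "linear": [-0.2, -0.1, 1], "roll": 0}
    - {"claw": 255, "linear": [-0.2, -0.1, 2.5], "roll": 0}
    - {"claw": 255, "linear": [-0.2, -0.1, 4], "roll": 0}
    - {"claw": 255, "linear": [-0.2, -0.2, 5.5], "roll": 0}
    - {"claw": 255, "linear": [-0.2, -0.2, 6.5], "roll": 0}
    - {"claw": 255, "linear": [-0.2, -0.2, 7.1], "roll": 0}
    - {"claw": 255, "linear": [-0.2, -0.2, 7.1], "roll": 0}
    - {"claw": 255, "linear": [-0.2, -0.2, 7.1], "roll": 0}

```text
clock: 16.53
ee_pos: [0.5907, -0.0109, 0.0902]
tool_rot: [0.004, 0.627, 0.779, 0.01]
contact_force: [0.8, 0.5, -3.1]
grip_width: 0.0299
```

```bash
python3 - <<'E'
from h import *
from cell import env
wristpic("w15")
s=env.state();go(s,[.5905,-.0116,.064],102.2)
im=env.read_camera("scene"); cv2.imwrite("pics/s15.png",im[:,:,::-1])
crop("pics/s15.png",220,150,350,290,4,"pics/s15c.png")
E
```

```text
at [ 0.591  -0.0109  0.0907] yaw 102.37 grip 0.0302 F [ 0.4  0.  -3.8] t 16.58  -> linear cm [-0.08 -0.13  2.67] roll 0.003
```

View pics/s15c.png

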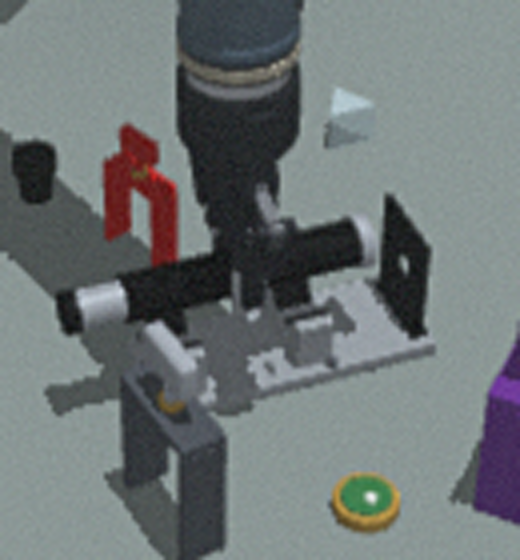

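View pics/w15.png

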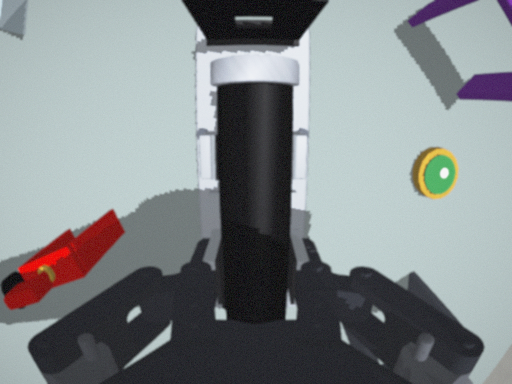

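jog_arm:
  commands:
    - {"claw": 255, "linear": [-0.1, -0.1, 0.5], "roll": 0}
    - {"claw": 255, "linear": [-0.1, -0.1, 1], "roll": 0}
    - {"claw": 255, "linear": [-0.1, -0.1, 1.5], "roll": 0}
    - {"claw": 255, "linear": [-0.1, -0.1, 2], "roll": 0}
    - {"claw": 255, "linear": [-0.1, -0.1, 2.3], "roll": 0}
    - {"claw": 255, "linear": [-0.1, -0.1, 2.5], "roll": 0}
    - {"claw": 255, "linear": [-0.1, -0.1, 2.6], "roll": 0}
    - {"claw": 255, "linear": [-0.1, -0.1, 2.6], "roll": 0}

```text
clock: 17.3
ee_pos: [0.5909, -0.0118, 0.0646]
tool_rot: [0.005, 0.627, 0.779, 0.011]
contact_force: [-0.3, -0.2, -4.5]
grip_width: 0.0299
```

```bash
python3 - <<'E'
from h import *
from cell import env
s=env.state();go(s,[.5905,-.0116,.0598],102.2);print(s["ft_torque"])
E
```

```text
at [ 0.5909 -0.0118  0.0646] yaw 102.37 grip 0.0299 F [-0.3 -0.2 -4.5] t 17.30  -> linear cm [ 0.02 -0.04  0.48] roll 0.003
[ 0.00953334  0.04534438 -0.00837914]
```

jog_arm:
  commands:
    - {"claw": 255, "linear": [0, 0, 0.1], "roll": 0}
    - {"claw": 255, "linear": [0, 0, 0.2], "roll": 0}
    - {"claw": 255, "linear": [0, 0, 0.25], "roll": 0}
    - {"claw": 255, "linear": [0, 0, 0.3], "roll": 0}
    - {"claw": 255, "linear": [0, 0, 0.34], "roll": 0}
    - {"claw": 255, "linear": [0, 0, 0.38], "roll": 0}
    - {"claw": 255, "linear": [0, 0, 0.4], "roll": 0}
    - {"claw": 255, "linear": [0, 0, 0.4], "roll": 0}

```text
clock: 17.97
ee_pos: [0.5909, -0.0117, 0.0607]
tool_rot: [0.005, 0.627, 0.779, 0.011]
contact_force: [-0.3, -0.2, -2.6]
grip_width: 0.03
```

```bash
python3 - <<'E'
from h import *
from cell import env
s=env.state();go(s,[.5905,-.0116,.0598],102.2);print(s["ft_torque"])
E
```

```text
at [ 0.5909 -0.0117  0.0607] yaw 102.37 grip 0.0300 F [-0.3 -0.2 -2.6] t 17.97  -> linear cm [ 0.02 -0.04  0.09] roll 0.003
[-0.07340949  0.12989283 -0.01825728]
```

Contact is beginning; continue in small steps.

jog_arm:
  commands:
    - {"claw": 255, "linear": [0, 0, 0.02], "roll": 0}
    - {"claw": 255, "linear": [0, 0, 0.04], "roll": 0}
    - {"claw": 255, "linear": [0, 0, 0.06], "roll": 0}
    - {"claw": 255, "linear": [0, 0, 0.08], "roll": 0}
    - {"claw": 255, "linear": [0, 0, 0.1], "roll": 0}
    - {"claw": 255, "linear": [0, 0, 0.1], "roll": 0}
    - {"claw": 255, "linear": [0, 0, 0.1], "roll": 0}
    - {"claw": 255, "linear": [0, 0, 0.1], "roll": 0}

```text
clock: 18.63
ee_pos: [0.5909, -0.0117, 0.0605]
tool_rot: [0.005, 0.627, 0.779, 0.01]
contact_force: [-3.8, -0.1, 6.2]
grip_width: 0.0303
```

```bash
python3 - <<'E'
from h import *
from cell import env
s=env.state();go(s,[.5905,-.0116,.0598],102.2);print(s["ft_torque"])
E
```

```text
at [ 0.5909 -0.0117  0.0605] yaw 102.37 grip 0.0303 F [-3.8 -0.1  6.2] t 18.63  -> linear cm [ 0.02 -0.04  0.07] roll 0.003
[-0.13594685  0.67889061 -0.0199674 ]
```

jog_arm:
  commands:
    - {"claw": 255, "linear": [0, -0.02, 0.06], "roll": 0}
    - {"claw": 255, "linear": [0, -0.03, 0.08], "roll": 0}
    - {"claw": 255, "linear": [0, -0.04, 0.1], "roll": 0}
    - {"claw": 255, "linear": [0, -0.04, 0.1], "roll": 0}
    - {"claw": 255, "linear": [0, -0.04, 0.1], "roll": 0}
    - {"claw": 255, "linear": [0, -0.04, 0.1], "roll": 0}
    - {"claw": 255, "linear": [0, -0.04, 0.1], "roll": 0}
    - {"claw": 255, "linear": [0, -0.04, 0.1], "roll": 0}

```text
clock: 19.3
ee_pos: [0.5909, -0.0117, 0.0605]
tool_rot: [0.005, 0.627, 0.779, 0.011]
contact_force: [-4.0, -0.6, 9.2]
grip_width: 0.0301
```

```bash
python3 - <<'E'
from h import *
from cell import env
s=env.state();go(s,[.5905,-.0116,.0598],102.2);print(s["ft_torque"])
E
```

```text
at [ 0.5909 -0.0117  0.0605] yaw 102.37 grip 0.0301 F [-4.  -0.6  9.2] t 19.30  -> linear cm [ 0.02 -0.04  0.06] roll 0.003
[-0.18271949  0.64950515 -0.0596924 ]
```

jog_arm:
  commands:
    - {"claw": 255, "linear": [0, -0.03, 0.04], "roll": 0}
    - {"claw": 255, "linear": [0, -0.06, 0.04], "roll": 0}
    - {"claw": 255, "linear": [0, -0.09, 0.05], "roll": 0}
    - {"claw": 255, "linear": [0, -0.1, 0.06], "roll": 0}
    - {"claw": 255, "linear": [0, -0.1, 0.08], "roll": 0}
    - {"claw": 255, "linear": [0, -0.1, 0.09], "roll": 0}
    - {"claw": 255, "linear": [0, -0.1, 0.09], "roll": 0}
    - {"claw": 255, "linear": [0, -0.1, 0.09], "roll": 0}

```text
clock: 19.97
ee_pos: [0.5905, -0.0118, 0.0601]
tool_rot: [0.006, 0.627, 0.779, 0.011]
contact_force: [-1.1, -0.3, 5.5]
grip_width: 0.0302
```

```bash
python3 - <<'E'
from h import *
from cell import env
s=env.state();go(s,[.5905,-.0116,.0598],102.2);print(s["ft_torque"])
E
```

```text
at [ 0.5905 -0.0118  0.0601] yaw 102.37 grip 0.0302 F [-1.1 -0.3  5.5] t 19.97  -> linear cm [0.02 0.01 0.03] roll 0.003
[-0.08632943  0.35769704 -0.04469281]
```

jog_arm:
  commands:
    - {"claw": 255, "linear": [0, -0.03, 0.06], "roll": 0}
    - {"claw": 255, "linear": [0, -0.05, 0.06], "roll": 0}
    - {"claw": 255, "linear": [0, -0.07, 0.07], "roll": 0}
    - {"claw": 255, "linear": [0, -0.08, 0.07], "roll": 0}
    - {"claw": 255, "linear": [0, -0.08, 0.08], "roll": 0}
    - {"claw": 255, "linear": [0, -0.08, 0.09], "roll": 0}
    - {"claw": 255, "linear": [0, -0.08, 0.09], "roll": 0}
    - {"claw": 255, "linear": [0, -0.08, 0.09], "roll": 0}

```text
clock: 20.63
ee_pos: [0.5905, -0.0118, 0.06]
tool_rot: [0.006, 0.627, 0.779, 0.011]
contact_force: [-2.1, -1.0, 7.9]
grip_width: 0.0301
```

```bash
python3 - <<'E'
from h import *
from cell import env
s=env.state();go(s,[.5905,-.0116,.0598],102.2);print(s["ft_torque"])
E
```

```text
at [ 0.5905 -0.0118  0.06  ] yaw 102.36 grip 0.0301 F [-2.1 -1.   7.9] t 20.63  -> linear cm [0.02 0.01 0.03] roll 0.003
[-0.07185691  0.4344747  -0.01066405]
```

jog_arm:
  commands:
    - {"claw": 255, "linear": [0, -0.04, 0.05], "roll": 0}
    - {"claw": 255, "linear": [0, -0.08, 0.05], "roll": 0}
    - {"claw": 255, "linear": [0, -0.12, 0.05], "roll": 0}
    - {"claw": 255, "linear": [0, -0.15, 0.05], "roll": 0}
    - {"claw": 255, "linear": [0, -0.15, 0.05], "roll": 0}
    - {"claw": 255, "linear": [0, -0.15, 0.07], "roll": 0}
    - {"claw": 255, "linear": [0, -0.15, 0.09], "roll": 0}
    - {"claw": 255, "linear": [0, -0.15, 0.09], "roll": 0}

```text
clock: 21.3
ee_pos: [0.5903, -0.0119, 0.0599]
tool_rot: [0.007, 0.627, 0.779, 0.012]
contact_force: [1.4, -0.7, 6.2]
grip_width: 0.0302
```

```bash
python3 - <<'E'
from h import *
from cell import env
s=env.state();go(s,[.5905,-.0116,.0598],102.2);print(s["ft_torque"])
E
```

```text
at [ 0.5903 -0.0119  0.0599] yaw 102.34 grip 0.0302 F [ 1.4 -0.7  6.2] t 21.30  -> linear cm [0.03 0.03 0.01] roll 0.002
[ 0.01646518 -0.3223416  -0.2401838 ]
```

jog_arm:
  commands:
    - {"claw": 255, "linear": [0, -0.08, 0.06], "roll": 0}
    - {"claw": 255, "linear": [0, -0.06, 0.08], "roll": 0}
    - {"claw": 255, "linear": [0, -0.05, 0.1], "roll": 0}
    - {"claw": 255, "linear": [0, -0.05, 0.12], "roll": 0}
    - {"claw": 255, "linear": [0, -0.05, 0.12], "roll": 0}
    - {"claw": 255, "linear": [0, -0.05, 0.12], "roll": 0}
    - {"claw": 255, "linear": [0, -0.05, 0.12], "roll": 0}
    - {"claw": 255, "linear": [0, -0.05, 0.12], "roll": 0}

```text
clock: 21.97
ee_pos: [0.5903, -0.0119, 0.0599]
tool_rot: [0.008, 0.627, 0.779, 0.013]
contact_force: [-0.8, 0.1, 11.3]
grip_width: 0.0299
```

```bash
python3 - <<'E'
from h import *
from cell import env
s=env.state();go(s,[.5905,-.0116,.0598],102.2);print(s["ft_torque"])
wristpic("w20")
im=env.read_camera("scene"); cv2.imwrite("pics/s20.png",im[:,:,::-1])
im=env.read_camera("top"); cv2.imwrite("pics/t20.png",im[:,:,::-1])
crop("pics/s20.png",220,150,350,290,4,"pics/s20c.png")
s=env.state();go(s,[.5905,-.0116,.0598],102.2);print(s["ft_torque"])
E
```

```text
at [ 0.5903 -0.0119  0.0599] yaw 102.32 grip 0.0299 F [-0.8  0.1 11.3] t 21.97  -> linear cm [0.03 0.02 0.01] roll 0.002
[-0.00394726  0.32234889 -0.18327247]
at [ 0.5903 -0.0119  0.0598] yaw 102.32 grip 0.0300 F [-1.4 -0.1 10.9] t 22.12  -> linear cm [0.02 0.03 0.01] roll 0.002
[-0.03420687  0.31779615 -0.2336763 ]
```

View pics/s20c.png

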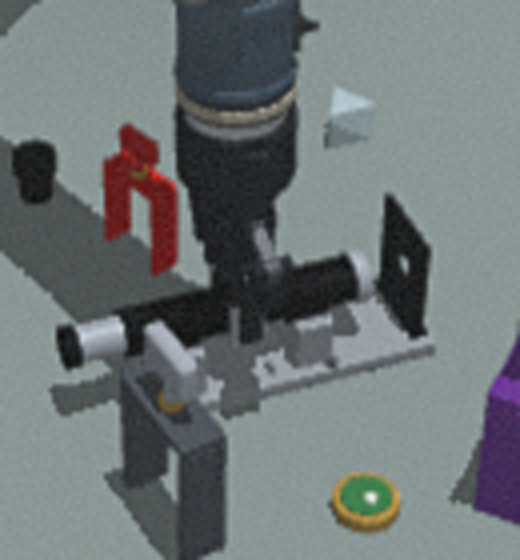

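View pics/w20.png

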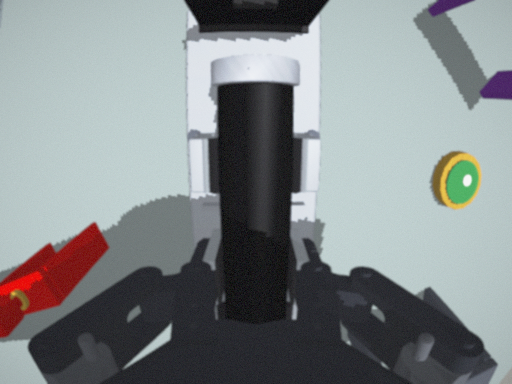

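View pics/s20.png

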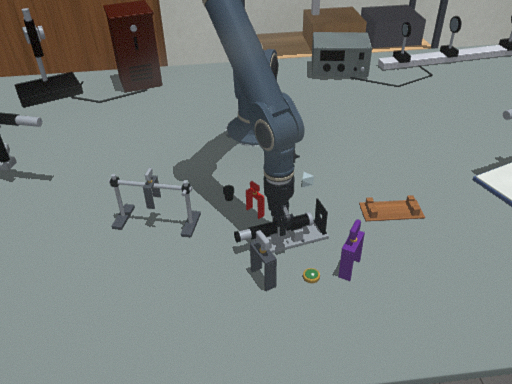

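```bash
python3 - <<'E'
from h import *
c=load("w20"); im=cv2.imread("pics/w20.png").max(2).astype(int)
print(im[76:92,256],im[126:150,206])
y=np.array([-np.sin(np.radians(12.2)),np.cos(np.radians(12.2))]);o=np.array([.5905,-.0116])
for u,v,z in((256,83,.069),(206,138,.048),(306,138,.048)):
  p=onz(c,u,v,z,True)[:2]-o; print(p@y, p@np.array([y[1],-y[0]]))
# left/right tube edges at rows
for v in(100,150,200):
  r=[x for x in range(200,310) if im[v,x]<60]; print(v,r[0],r[-1])
m=(im<60); 
crop("pics/t20.png",185,130,300,215,6,"pics/t20c.png")
E
```

```text
[243 243 242 235 209 145  83  50  51  53  55  57  55  52  52  50] [233 233 233 232 233 230 217 174 137 130 129 137 155 181 193 200 202 201
 201 199 198 202 198 198]
0.07933142730953349 -0.00023442579210227677
0.057330960606233355 -0.02142445548177587
0.05732836507220728 0.02264189159135732
100 218 291
150 210 300
200 220 289
```

View pics/t20c.png

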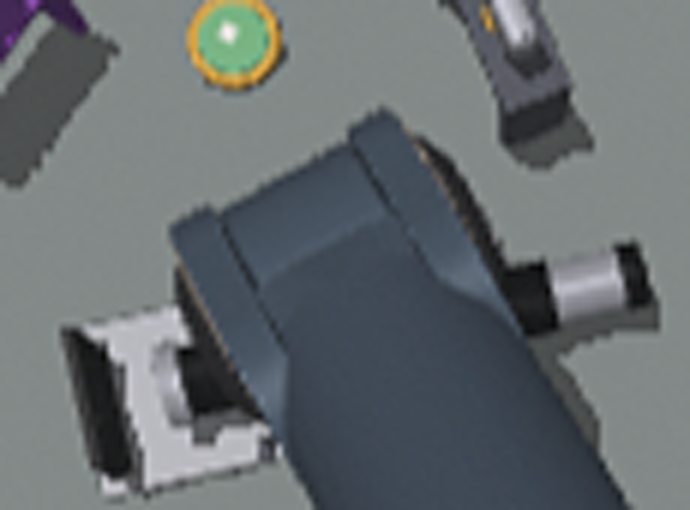

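jog_arm:
  commands:
    - {"claw": 255, "linear": [0, -0.05, 0.1], "roll": 0}
    - {"claw": 255, "linear": [0, -0.05, 0.1], "roll": 0}
    - {"claw": 255, "linear": [0, -0.05, 0.1], "roll": 0}
    - {"claw": 255, "linear": [0, -0.05, 0.1], "roll": 0}
    - {"claw": 255, "linear": [0, -0.05, 0.1], "roll": 0}
    - {"claw": 255, "linear": [0, -0.05, 0.1], "roll": 0}
    - {"claw": 255, "linear": [0, -0.05, 0.1], "roll": 0}
    - {"claw": 255, "linear": [0, -0.05, 0.1], "roll": 0}

```text
clock: 22.78
ee_pos: [0.5903, -0.0119, 0.0599]
tool_rot: [0.008, 0.627, 0.779, 0.013]
contact_force: [-2.2, 0.1, 10.4]
grip_width: 0.0304
```

```bash
python3 - <<'E'
from h import *
from cell import env
s=env.state();go(s,[.5905,-.0116,.0598],102.2);print(s["ft_torque"])
F=[]
for i in range(3): env.read_camera("wrist"); F.append(env.state()["contact_force"].round(1))
print(F)
E
```

```text
at [ 0.5903 -0.0119  0.0599] yaw 102.32 grip 0.0304 F [-2.2  0.1 10.4] t 22.78  -> linear cm [0.02 0.03 0.01] roll 0.002
[-0.04607346  0.24144052 -0.18938168]
[array([-1.2, -0. , 10.2]), array([-0.9, -0.4, 10.7]), array([-1.9, -0.9, 10.5])]
```

```bash
python3 - <<'E'
from cell import env
print(env.finish_job()); s=env.state(); print(s["clock"],s["contact_force"],s["grip_width"],s["ee_pos"])
E
```

```text
the job is handed in; nothing more can be done
None
the job is handed in; nothing more can be done
```

The job is done and handed in at about 23 s. The bow hangs on the bar, and the tube lies in the V, still gripped and pressed down.

- **Bow:** I took the smaller grey bow off the V-block and hung it astride the rod near its middle. Pictures after release and near the end show it hanging there.
- **Tube:** I lifted it from the rest and laid it in the V with the eyepiece end away from the aperture plate. The wrist picture put it centred lengthwise to about 1 mm.
- **Pressing:** The last readings gave about 10.4 N downward, measured beyond the tube's own weight of about 3.5 N. A sideways force of 1 to 2 N remained.
- **Mended on the way:** At first contact the tube bore on the far V face only. I eased it about 0.6 mm towards the robot. It settled 0.6 mm lower, and the sideways force changed sign on the way. I take that to mean it bears on both faces, but no picture shows it directly.
- **Bystanders:** The prism, the spare eyepiece, the bubble level and the look-alikes stand where they were in the last scene picture.

No check failed. I have no force or pose reading after the hand-in, because the interface stopped giving the state then.

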